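# Open the bayonet lid of a strainer and lay it in the parts tray

### The arm

A 6-joint arm with a two-finger parallel gripper is mounted at the origin on a cart in front of the work surface, level with it; the furniture and walls round the work are solid. World frame = base frame: x ahead of the robot, y to its left, z up, the work surface at z = 0. Lengths are in m, angles in rad, forces in N, time in s.
With the tool pointing down it reaches from about 0.35 to 0.975 m from the base axis. Payload 4.9 kg.
Tool frame: the origin (TCP) lies between the finger pads; the fingertips stand 17 mm ahead of it and the grasp point (between the pads) lies 2 mm behind it; z points along the fingers, y is the direction in which the jaws open and shut (so a half turn about z gives the same grasp; the last joint's range is limited). The gripper opens to 85 mm and grips with 20 to 120 N. Pads are 22 mm wide; open, the fingers measure 114 mm over their backs; the gripper's body (76 mm by 85 mm) begins 54 mm behind the grasp point. The pads swing forward as they close: fully open they stand 13 mm farther back than shut.
Start: joints at [1.205, 0.053, 1.613, -0, 1.476, -0.119], TCP at [0.153, 0.606, 0.248] pointing down, gripper open.
Joint ranges: [-3.01, 3.01], [-1.01, 2.22], [0.06, 2.58], [-1.02, 4.17], [0.09, 2.62], [-3.14, 3.14]. Speed limits (rad/s): [2.57, 2.57, 3.14, 3.14, 3.14, 3.14].

### API

Orientations are given as a unit quaternion [w, x, y, z].
In Python, from plant import state, grab_frame, camera_model, job_done, find_in, silhouettes, landmark_of gives the robot as it stands.
- The arm moves only by the shell command python3 -m crank 'ROWS'. ROWS is JSON, a list of rows, each an object with "angular": the turn, a rotation vector about the tool's x, y, z each as a share of 5 degrees, from -1 to 1, a list of three; "delta_pos": the shift along the tool's x, y, z each as a share of 3 cm, from -1 to 1, a list of three; "gripper": the opening, from 0 (shut) to 1 (fully open). In form: [{"angular": [ax, ay, az], "delta_pos": [tx, ty, tz], "gripper": gripper}, ...]. A call has 1 to 12 rows; each row shifts and turns the commanded pose from where the row before left it, along the tool's axes as they then stand; what a row does not reach is not made up. A row lasts 1/8 s, in which the tool goes at most 62.5 mm and 10.7 degrees, less where a joint would pass 70% of its speed; a pose out of reach is approached as far as the arm can. A call with a number of a shift or a turn outside -1 to 1 is refused whole. A call with a gripper value outside its range is refused whole. The fingers move at their own pace and stop on an object; the grip force is fixed at half the most. Time passes only in rows, so rows that do not move let the fingers close. It gives the time, the measured TCP pose, the force and the opening at its end, in the units of the state.
- state(): the state, without advancing time (a new reading comes with each control period).
- grab_frame(name): name is "side" or "top" or "wrist"; returns the picture (384x512x3 uint8, red, green, blue); there is no depth.
- camera_model(name): a dict with "camera_matrix" (3x3 intrinsics, pixels), "dist_coeffs" ([k1, k2, p1, p2, k3] as OpenCV has them; the pictures are not rectified), "rvec" (rotation vector, rad) and "tvec" (3), from world to camera coordinates, as OpenCV has them; the wrist camera has in their place "mount" (4x4, takes a point from camera to tool coordinates, whose origin is the TCP and whose axes are the flange's). Camera axes: x right, y down, z forward; pixel columns grow to the right and rows downward; lengths in m; the calibration is good to about 2 mm. A picture is of the moment at which its call begins: read the wrist's pose just before it. camera_model takes no time and is no camera call.
- job_done(): hands the job in, once; it reports no verdict.
Trained networks look in the newest picture that a camera, given by its name, has taken for a name from the list of things; names that differ only in an ending like _2 or _b are one class to them, and where a whole thing is asked for, a point or a joint stands for the part that bears it (a point fixed in the world has none). Each returns a list of dicts, best first, with "conf" (0 to 1); they miss things now and then, are a little off and sometimes report something else, mostly with a low value. They report only what shows in the picture. A call takes as long as a camera call. They do not tell look-alikes from the thing itself.
- find_in(camera, target): "bbox" ([left, top, right, bottom] in pixels, round what is visible of it).
- silhouettes(camera, target): "mask" (384x512 bool, what is visible of it) and "bbox" ([left, top, right, bottom] in pixels, round what is visible of it).
- landmark_of(camera, target): "pixel" ([column, row] in pixels: a listed point, or the origin of a listed thing).
The state is a dict: "time": time; "joint_pos": joint angles; "joint_vel": joint speeds; "joint_efforts": joint torques, N m; "tool_pos": TCP position; "tool_rot": TCP orientation; "contact_force": force on the tool from outside, world axes, zero at the start; "ft_torque": the same for the moment, N m; "gripper_width": opening from 0.0 (shut) to 1.0 (fully open).
Only numpy, scipy, OpenCV 4.12 (cv2) and the standard library are available. Lean on these libraries where they do the work, as an engineer would, in place of code of your own. Each camera call takes 0.05 s, during which the arm holds its last target.

### The job

Open the leaning green strainer for cleaning: turn its lid anticlockwise by the black bar until the lugs come to the slots, and draw the lid out without forcing it. Then set it down gently, flat in the middle of the blue parts tray with the bar upward, let go of it, and leave the other things on the table where they are.

Things in the scene. Friction and masses are not known exactly. Their poses are not given: they have to be found in the camera images.
- mouth (a point): Centre of the mouth of the green strainer (fixed; barrel 88 across), about 165 mm above the table. Its z axis is the strainer's axis, out of the mouth, 30 degrees from vertical and leaning to the strainer's front, the robot's side. Just inside is a bayonet ring with three slots 120 degrees apart, hidden by the lid and clamped at an angle that differs every time (see body neck).
- neck: The strainer's barrel (fixed); same frame as point mouth. From the start the lid turns easily, 28 to 66 degrees anticlockwise (seen looking at the bar) until its lugs are at the slots; 1 to 2 degrees past that, firm end stops halt it, and back from there the slots leave 5 degrees of play. Anywhere else the lugs catch under the ring's 6 mm lips and the lid lifts only 1 to 3 mm. All this is felt, not seen.
- lid_bar (a point): Centre of the black grip bar on the loose aluminium lid: bar 14 thick (lid x), 60 long (lid y), 46 high (lid z). z is the lid's axis, out of the lid. The top of the lid's flange, on which the bar stands, is 23 mm below this point. Set down flat, the lid stands on its plug with this point 44 mm above the floor.
- lid: The lid, about 0.18 to 0.35 kg; origin on its axis at the underside of the flange (84 across, 6 thick), which rests on the mouth; axes as for point lid_bar. Below is a plug 50 across and 15 deep with three lugs reaching to a radius of 33 at its foot; the lid is clear of the strainer once drawn out 15 mm along the axis.
- tray_in (a point): Centre of the inner floor of the blue open parts tray (fixed), 130 (x) by 120 (y) outside, walls 4 thick and 16 high, floor 4 mm above the table; z is up.
- hex_bolt: Bystander, to be left alone: steel hex bolt 60 long, lying (mm). Origin at the centre of its underside.
- marker_red: Bystander, to be left alone: white marker pen with a red cap, 136 long, lying (mm). Origin at the centre of its underside.
- tape_measure: Bystander, to be left alone: yellow tape measure 89x35x63, standing (mm). Origin at the centre of its underside.
- sample_jar: Bystander, to be left alone: clear jar with a blue cap, 54 across, 70 high (mm). Origin at the centre of its underside.
- wood_block: Bystander, to be left alone: wooden block 96x45x35 (mm). Origin at the centre of its underside.
- screwdriver: Bystander, to be left alone: screwdriver with a blue handle, 200 long, lying (mm). Origin at the centre of its underside.
- tin: Bystander, to be left alone: round pale tin with a lid, 58 across, 28 high (mm). Origin at the centre of its underside.
- strainer: The whole fixed strainer stand: foot 130 (x) by 120 (y), origin under its centre on the table, front towards -x; pipe stubs stick out to 71 mm on either side, 100 mm up. The mouth is 15 mm in front of the origin.
- tray: The parts tray; origin at the centre of its underside, on the table, z up.
Things that resemble listed ones, but are neither listed nor needed, are in the scene too. Of the things shaped like the lid, the aluminium one is meant.

How it is judged:
By the outcome, as a careful person would: the job done as asked, in the order asked, and still so for the second after the job is handed in, with the robot touching nothing.
It also fails if it takes over 61 s, if anything falls off the work surface, if the arm or the gripper's body presses on something with over 40 N, if the wrist force passes 120 N, or if a joint passes its speed limit or range.

## Working session

There is one attempt and no reset: what is moved stays moved. The work goes in short steps, Python scripts to look and compute and a shell command to move; the robot and the scene stay as the last step left them, time stands still between calls to the robot, and variables do not carry over. Pictures are saved under pics/ and viewed, and the job is handed in when it is done.

```bash
ls; mkdir -p pics
python3 - <<'E'
from plant import *
import cv2
s=state();print(s)
for c in ("side","top","wrist"):
    f=grab_frame(c);cv2.imwrite(f"pics/a_{c}.png",f[:,:,::-1]);print(c,camera_model(c))
    for t in ("lid_bar","mouth","tray_in","lid","strainer"):
        print(c,t,[(r['conf'],r['pixel']) for r in landmark_of(c,t)])
print(state()['time'])
E
```

```text
pics
{'time': 0.0, 'joint_pos': array([ 1.20497593e+00,  5.33571266e-02,  1.61428433e+00,  1.01298834e-05,
        1.47600885e+00, -1.19015244e-01]), 'joint_vel': array([-0.00013537, -0.00076291, -0.00058472, -0.00130026, -0.00146862,
        0.00112201]), 'joint_efforts': array([-4.30780165e-04, -3.93665814e+01, -3.70183575e+01, -2.80497972e-05,
        6.93685783e-03, -1.04534612e-05]), 'tool_pos': array([0.15248701, 0.60550821, 0.2470686 ]), 'tool_rot': array([-2.51864664e-04,  1.23090031e-01,  9.92394975e-01, -9.97534208e-04]), 'contact_force': array([ 0.13929195,  0.24546914, -0.29088162]), 'ft_torque': array([ 0.06246242,  0.00334898, -0.02237117]), 'gripper_width': 1.0041284466599454}
side {'camera_matrix': array([[461.74689576,   0.        , 255.75657662],
       [  0.        , 461.74689576, 188.89992662],
       [  0.        ,   0.        ,   1.        ]]), 'dist_coeffs': array([0.05791652, 0.        , 0.        , 0.        , 0.        ]), 'rvec': array([ 1.53919886,  1.92583914, -0.87926539]), 'tvec': array([-0.01475831, -0.29605771,  1.91451987])}
side lid_bar [(0.88, [261
[... 836 characters left out ...]
ist {'camera_matrix': array([[308.48781712,   0.        , 256.20020746],
       [  0.        , 308.48781712, 190.64343795],
       [  0.        ,   0.        ,   1.        ]]), 'dist_coeffs': array([-0.03746871,  0.        ,  0.        ,  0.        ,  0.        ]), 'mount': array([[ 7.18855496e-04, -9.54842399e-01, -2.97111893e-01,
         7.70315889e-02],
       [ 9.99999721e-01,  6.25434718e-04,  4.09487846e-04,
        -2.95394473e-04],
       [-2.05172264e-04, -2.97112104e-01,  9.54842581e-01,
        -1.24992896e-01],
       [ 0.00000000e+00,  0.00000000e+00,  0.00000000e+00,
         1.00000000e+00]])}
wrist lid_bar []
wrist mouth []
wrist tray_in []
wrist lid []
wrist strainer []
0.9
```

View pics/a_side.png

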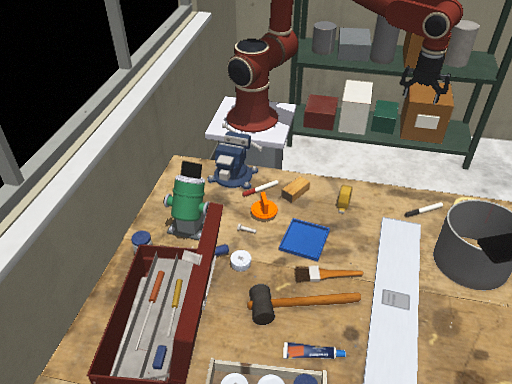

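View pics/a_top.png

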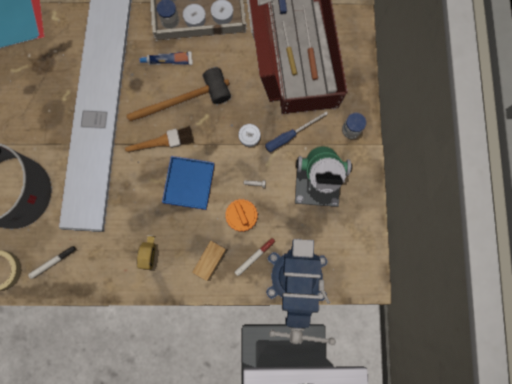

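View pics/a_wrist.png

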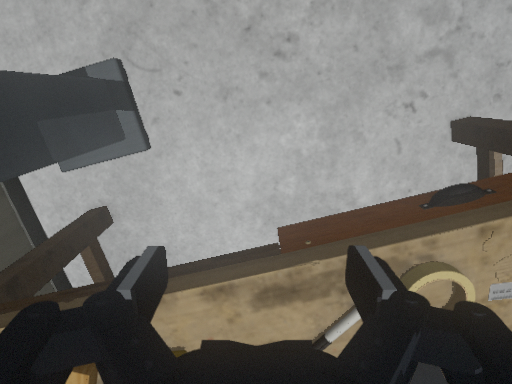

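The green strainer with the aluminium lid is at side (190,195) and top (325,175). An orange look-alike sits at top (241,214), the tray at top (189,183), and a vise stands between the robot and the strainer. Next I'll triangulate.

```bash
cat > h.py <<'E'
import numpy as np,cv2
from plant import *
from scipy.spatial.transform import Rotation as R
def qR(q): return R.from_quat([q[1],q[2],q[3],q[0]]).as_matrix()
def pose(c,tp=None,tq=None):
    m=camera_model(c)
    if c!='wrist': return m['camera_matrix'],m['dist_coeffs'],cv2.Rodrigues(m['rvec'])[0],np.array(m['tvec'])
    if tp is None: s=state();tp,tq=s['tool_pos'],s['tool_rot']
    T=np.eye(4);T[:3,:3]=qR(tq);T[:3,3]=tp
    W=np.linalg.inv(T@m['mount']);return m['camera_matrix'],m['dist_coeffs'],W[:3,:3],W[:3,3]
def ray(P,px):
    K,d,Rm,t=P
    u=cv2.undistortPoints(np.array([[px]],float),K,d)[0,0]
    v=Rm.T@np.array([u[0],u[1],1]);return -Rm.T@t,v/np.linalg.norm(v)
def proj(P,X):
    K,d,Rm,t=P;return cv2.projectPoints(np.atleast_2d(np.array(X,float)),cv2.Rodrigues(Rm)[0],t,K,d)[0][:,0]
def tri(rs):
    A=np.zeros((3,3));b=np.zeros(3)
    for o,v in rs:
        M=np.eye(3)-np.outer(v,v);A+=M;b+=M@o
    X=np.linalg.solve(A,b);return X,[np.linalg.norm((np.eye(3)-np.outer(v,v))@(X-o)) for o,v in rs]
def atz(r,z): o,v=r;return o+v*(z-o[2])/v[2]
E
python3 - <<'E'
from h import *
S=pose('side');T=pose('top')
print('bar',tri([ray(S,[191.8,168.4]),ray(T,[329.4,177.4])]))
print('strainer',atz(ray(S,[191.7,221.6]),0),atz(ray(T,[316.7,183.9]),0))
print('mouth side',atz(ray(S,[189.2,176.9]),.165))
print('tray',atz(ray(S,[305.4,239.2]),.004),atz(ray(T,[187.4,180.6]),.004))
print('vise top',atz(ray(T,[301,240]),.1),atz(ray(T,[297,325]),.1), atz(ray(T,[318,270]),.1))
print('toolbox near corner',atz(ray(T,[340,97]),.1))
for c,(x0,y0,x1,y1) in (('side',(120,110,290,260)),('top',(240,120,390,340))):
    im=cv2.imread(f'pics/a_{c}.png')[y0:y1,x0:x1];k=min(800/im.shape[1],600/im.shape[0]);cv2.imwrite(f'pics/b_{c}.png',cv2.resize(im,None,fx=k,fy=k,interpolation=cv2.INTER_CUBIC))
E
```

```text
bar (array([ 0.60903275, -0.03918684,  0.19511244]), [np.float64(0.0013892207348471359), np.float64(0.0013892207348471842)])
strainer [ 0.63497872 -0.04788051  0.        ] [ 0.63122708 -0.0401411   0.        ]
mouth side [ 0.61355563 -0.04712018  0.165     ]
tray [0.63452926 0.31189353 0.004     ] [0.63985148 0.31286407 0.004     ]
vise top [0.47183217 0.01749882 0.1       ] [0.26981979 0.03108701 0.1       ] [ 0.39887392 -0.02253264  0.1       ]
toolbox near corner [ 0.8435455  -0.09277261  0.1       ]
```

View pics/b_side.png

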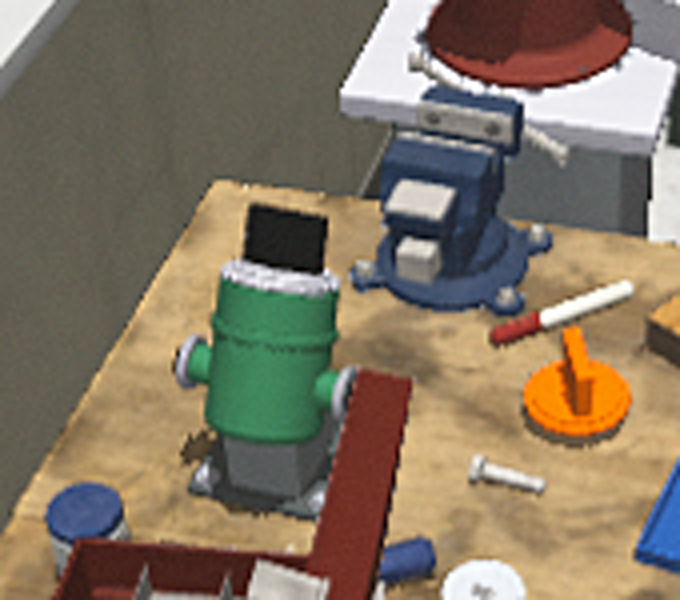

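View pics/b_top.png

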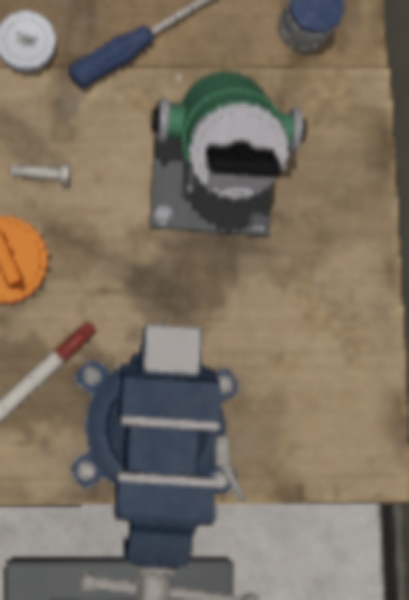

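Run:
```python
from h import *
T=pose('top');k=600/220
f=lambda x,y,z:atz(ray(T,[240+x/k,120+y/k]),z)
a,b=f(150,230,.005),f(268,236,.005);print(a,b,np.degrees(np.arctan2(-(b-a)[0],(b-a)[1]))-180)
a,b=f(157,118,.1),f(303,125,.1);print(a,b,(a+b)/2)
for c in('side','top'):
  for t in('strainer','lid_bar','lid','tray','mouth'):
    for r in silhouettes(c,t)[:3]:
      print(c,t,r['conf'],r['bbox'])
```

```text
[0.57406418 0.02107007 0.005     ] [ 0.56780055 -0.09639581  0.005     ] -3.052289054542001
[0.66547084 0.02216904 0.1       ] [ 0.65889716 -0.11415015  0.1       ] [ 0.662184   -0.04599056  0.1       ]
side strainer 0.82 [164.0, 176.2, 209.9, 238.8]
side lid_bar 0.94 [248.8, 192.8, 276.4, 217.7]
side lid_bar 0.86 [177.3, 159.0, 202.9, 183.7]
side lid 0.82 [254.3, 192.2, 276.3, 216.2]
side lid 0.67 [176.6, 162.5, 201.0, 184.6]
side tray 0.77 [280.3, 220.8, 328.0, 262.0]
side tray 0.25 [175.4, 161.4, 204.1, 183.6]
side mouth 0.57 [163.9, 176.9, 206.8, 221.4]
top strainer 0.58 [295.0, 144.7, 352.0, 207.0]
top strainer 0.17 [246.5, 180.4, 266.4, 187.5]
top lid_bar 0.86 [224.5, 199.3, 258.9, 233.2]
top lid_bar 0.73 [309.8, 157.1, 345.4, 191.2]
top lid 0.91 [223.8, 201.4, 257.3, 228.0]
top lid 0.56 [310.2, 160.6, 346.9, 191.8]
top lid 0.33 [164.2, 155.5, 214.9, 209.9]
top mouth 0.84 [296.2, 143.7, 356.2, 176.8]
```

```bash
python3 -m crank '[{"angular":[0,0,0],"delta_pos":[0,0,-0.8],"gripper":1},{"angular":[0,0,0],"delta_pos":[-0.6,-0.6,-0.8],"gripper":1},{"angular":[0,0,0],"delta_pos":[-0.9,-1,-0.8],"gripper":1},{"angular":[0,0,0],"delta_pos":[-0.9,-1,-0.8],"gripper":1},{"angular":[0,0,0],"delta_pos":[-0.9,-1,-0.6],"gripper":1},{"angular":[0,0,0],"delta_pos":[-0.9,-1,0],"gripper":1},{"angular":[0,0,0],"delta_pos":[-0.9,-1,0],"gripper":1},{"angular":[0,0,0],"delta_pos":[-0.9,-1,0],"gripper":1},{"angular":[0,0,0],"delta_pos":[-0.9,-1,0],"gripper":1},{"angular":[0,0,0],"delta_pos":[-0.9,-1,0],"gripper":1},{"angular":[0,0,0],"delta_pos":[-0.9,-1,0],"gripper":1},{"angular":[0,0,0],"delta_pos":[-0.9,-1,0],"gripper":1}]'
python3 -m crank '[{"angular":[0,0,0],"delta_pos":[-0.9,-1,0],"gripper":1},{"angular":[0,0,0],"delta_pos":[-0.9,-1,0],"gripper":1},{"angular":[0,0,0],"delta_pos":[-0.9,-1,0],"gripper":1},{"angular":[0,0,0],"delta_pos":[-0.9,-1,0],"gripper":1},{"angular":[0,0,0],"delta_pos":[-0.9,-1,0],"gripper":1},{"angular":[0,0,0],"delta_pos":[-0.9,-1,0],"gripper":1},{"angular":[0,0,0],"delta_pos":[-0.5,-0.5,0],"gripper":1},{"angular":[0,0,1],"delta_pos":[0,0,0],"gripper":1},{"angular":[0,0,1],"delta_pos":[0,0,0],"gripper":1},{"angular":[0,0,1],"delta_pos":[0,0,0],"gripper":1},{"angular":[0,0,1],"delta_pos":[0,0,0],"gripper":1},{"angular":[0,0,1],"delta_pos":[0,0,0],"gripper":1}]'
python3 -m crank '[{"angular":[0,0,1],"delta_pos":[0,0,0],"gripper":1},{"angular":[0,0,1],"delta_pos":[0,0,0],"gripper":1},{"angular":[0,0,1],"delta_pos":[0,0,0],"gripper":1},{"angular":[0,0,1],"delta_pos":[0,0,0],"gripper":1},{"angular":[0,0,1],"delta_pos":[0,0,0],"gripper":1},{"angular":[0,0,1],"delta_pos":[0,0,0],"gripper":1},{"angular":[0,0,1],"delta_pos":[0,0,0],"gripper":1},{"angular":[0,0,1],"delta_pos":[0,0,0],"gripper":1},{"angular":[0,0,1],"delta_pos":[0,0,0],"gripper":1},{"angular":[0,0,1],"delta_pos":[0,0,0],"gripper":1},{"angular":[0,0,0.8],"delta_pos":[0,0,0],"gripper":1}]'
python3 -c "
from h import *
s=state();print(s['joint_pos']);print(qR(s['tool_rot']))"
```

```text
time: 2.9
tool_pos: [0.3547, 0.2261, 0.3625]
tool_rot: [0.0, 0.123, 0.992, 0.0]
contact_force: [-0.1, 0.5, 0.3]
gripper_width: 0.997
time: 4.4
tool_pos: [0.4782, -0.0045, 0.3624]
tool_rot: [-0.0, 0.336, 0.942, 0.0]
contact_force: [0.0, -0.3, 0.2]
gripper_width: 1.002
time: 5.78
tool_pos: [0.4782, -0.0044, 0.3624]
tool_rot: [-0.0, 0.727, 0.687, 0.0]
contact_force: [-0.1, 0.5, -0.9]
gripper_width: 1.0
[-1.65269156e-01 -3.46415721e-01  1.78448731e+00  3.77308381e-04
  1.70349784e+00 -1.08840781e-01]
[[ 5.63485701e-02  9.98411154e-01  8.44298385e-05]
 [ 9.98411089e-01 -5.63485973e-02  3.65075366e-04]
 [ 3.69252820e-04  6.37242121e-05 -9.99999930e-01]]
```

```bash
python3 -m crank '[{"angular":[0,0,0],"delta_pos":[-0.5,1,0],"gripper":1},{"angular":[0,0,0],"delta_pos":[-0.6,1,0],"gripper":1},{"angular":[-1,0,0],"delta_pos":[0,0,0],"gripper":1},{"angular":[-1,0,0],"delta_pos":[0,0,0],"gripper":1},{"angular":[-1,0,0],"delta_pos":[0,0,0],"gripper":1},{"angular":[-1,0,0],"delta_pos":[0,0,0],"gripper":1},{"angular":[-1,0,0],"delta_pos":[0,0,0],"gripper":1},{"angular":[-1,0,0],"delta_pos":[0,0,0],"gripper":1},{"angular":[0,0,0],"delta_pos":[0,0,0],"gripper":1}]'
cat > look.py <<'E'
import sys
from h import *
n=sys.argv[1]
s=state();f=grab_frame('wrist');cv2.imwrite(f'pics/{n}.png',f[:,:,::-1])
np.savez(f'pics/{n}.npz',p=s['tool_pos'],q=s['tool_rot'])
print(s['tool_pos'],s['joint_pos'])
for t in sys.argv[2:]:
    print(t,[(r['conf'],r['pixel']) for r in landmark_of('wrist',t)],[(r['conf'],r['bbox']) for r in find_in('wrist',t)])
E
python3 look.py w1 lid_bar lid mouth
```

```text
time: 6.9
tool_pos: [0.5355, -0.0406, 0.3618]
tool_rot: [0.187, 0.701, 0.664, 0.178]
contact_force: [-0.9, 1.3, -0.2]
gripper_width: 0.995
[ 0.53546406 -0.0406469   0.36177997] [-0.26667564 -0.53661644  1.97643371  0.11384942  1.19124343 -0.22681865]
lid_bar [(0.95, [238.3, 165.0])] [(0.9, [201.8, 120.3, 276.0, 200.2]), (0.87, [83.5, 1.7, 149.5, 22.6]), (0.25, [206.1, 95.5, 277.3, 202.7])]
lid [(0.79, [233.5, 160.1])] [(0.9, [200.1, 124.9, 276.5, 201.5]), (0.85, [85.2, 0.1, 150.4, 23.1])]
mouth [] [(0.73, [205.0, 97.9, 277.1, 203.8]), (0.49, [198.3, 125.0, 275.2, 201.9]), (0.34, [268.4, 166.6, 315.7, 206.7])]
```

View pics/w1.png

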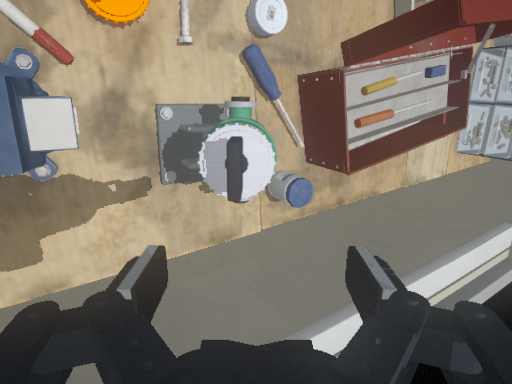

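```bash
cat > fit.py <<'E'
import sys
from h import *
from scipy.optimize import least_squares
n=sys.argv[1]
d=np.load(f'pics/{n}.npz');W=pose('wrist',d['p'],d['q'])
im=cv2.imread(f'pics/{n}.png');b=[int(v) for v in sys.argv[2:6]]
hsv=cv2.cvtColor(im,cv2.COLOR_BGR2HSV)
roi=np.zeros(im.shape[:2],bool);roi[b[1]:b[3],b[0]:b[2]]=1
# aluminium ring: bright, unsaturated
al=((hsv[...,1]<40)&(hsv[...,2]>135)&roi).astype(np.uint8)
bk=((hsv[...,2]<60)&roi).astype(np.uint8)
def big(m):
    k,l,st,_=cv2.connectedComponentsWithStats(m);i=1+np.argmax(st[1:,4]);return (l==i).astype(np.uint8)
bk=big(bk)
al=cv2.morphologyEx(al,cv2.MORPH_CLOSE,np.ones((3,3)))
al=big(((al|bk)>0).astype(np.uint8))
c=max(cv2.findContours(al,0,1)[0],key=cv2.contourArea)
cb=max(cv2.findContours(bk,0,1)[0],key=cv2.contourArea)
h=cv2.convexHull(c)[:,0].astype(float)
print('ellipse',cv2.fitEllipse(cv2.convexHull(c)),'bar rect',cv2.minAreaRect(cb))
v=cv2.resize(im[b[1]:b[3],b[0]:b[2]],None,fx=3,fy=3,interpolation=cv2.INTER_CUBIC)
for q,col in((c,(0,0,255)),(cb,(0,255,0))): cv2.drawContours(v,[((q-np.array(b[:2]))*3+1)],-1,col,1)
cv2.imwrite(f'pics/{n}_c.png',v)
E
python3 fit.py w1 185 85 330 220
python3 - <<'E'
from h import *
d=np.load('pics/w1.npz');W=pose('wrist',d['p'],d['q'])
S=pose('side');T=pose('top')
print(tri([ray(W,[238.3,165.0]),ray(S,[191.8,168.4]),ray(T,[329.4,177.4])]))
print(tri([ray(W,[238.3,165.0]),ray(T,[329.4,177.4])]))
print(atz(ray(W,[238.3,165.0]),.192))
E
```

```text
(array([ 0.60928859, -0.0383524 ,  0.19518048]), [np.float64(0.0015389199767785679), np.float64(0.0006716738422475457), np.float64(0.0021640650685239766)])
(array([ 0.61065591, -0.03950787,  0.19149112]), [np.float64(0.0017747204785599972), np.float64(0.001774720478559946)])
[ 0.6108739  -0.03764255  0.192     ]Traceback (most recent call last):
  File "fit.py", line 14, in <module>
    bk=big(bk)
  File "fit.py", line 13, in big
    k,l,st,_=cv2.connectedComponentsWithStats(m);i=1+np.argmax(st[1:,4]);return (l==i).astype(np.uint8)
                                                     ~~~~~~~~~^^^^^^^^^^
    return _wrapfunc(a, 'argmax', axis=axis, out=out, **kwds)
    return bound(*args, **kwds)
ValueError: attempt to get argmax of an empty sequence
```

```bash
python3 -m crank '[{"angular":[0,0,0],"delta_pos":[0.1,-0.33,0.57],"gripper":1},{"angular":[0,0,0],"delta_pos":[0.1,-0.33,0.57],"gripper":1},{"angular":[0,0,0],"delta_pos":[0,0,0],"gripper":1}]'
python3 look.py w2 lid_bar lid
python3 -c "
from h import *
im=cv2.imread('pics/w2.png');h=cv2.cvtColor(im,cv2.COLOR_BGR2HSV)
print(h[150,190:300:3].tolist())
s=state();print(qR(s['tool_rot']))"
```

```text
time: 7.62
tool_pos: [0.5354, -0.0346, 0.3182]
tool_rot: [0.185, 0.702, 0.665, 0.176]
contact_force: [0.5, 0.1, 0.2]
gripper_width: 1.003
[ 0.53540385 -0.034621    0.31824156] [-0.25200163 -0.52719314  2.03985752  0.10915376  1.12260378 -0.21928147]
lid_bar [(0.61, [259.1, 182.7])] [(0.8, [91.3, 1.7, 158.1, 19.9]), (0.57, [217.1, 131.7, 300.4, 222.2])]
lid [(0.68, [255.6, 177.7]), (0.31, [290.1, 104.0])] [(0.86, [92.3, 0.0, 157.7, 21.0]), (0.78, [212.3, 137.8, 300.5, 222.5])]
[[80, 9, 86], [96, 15, 87], [98, 12, 87], [110, 9, 87], [115, 17, 89], [90, 9, 85], [98, 12, 88], [100, 18, 86], [100, 9, 88], [99, 16, 109], [77, 76, 107], [77, 82, 112], [117, 11, 218], [114, 11, 230], [114, 14, 182], [117, 11, 226], [111, 13, 194], [117, 14, 182], [113, 14, 166], [117, 12, 193], [117, 11, 214], [115, 20, 77], [115, 20, 78], [110, 20, 77], [102, 17, 77], [117, 14, 179], [114, 11, 230], [115, 12, 231], [114, 11, 231], [117, 10, 231], [117, 11, 232], [114, 11, 224], [114, 11, 226], [114, 11, 235], [76, 95, 172], [72, 74, 169], [19, 65, 176]]
[[ 5.48403885e-02  8.63956331e-01  5.00571662e-01]
 [ 9.98495075e-01 -4.72798488e-02 -2.77884950e-02]
 [-3.41093688e-04  5.01342271e-01 -8.65248988e-01]]
```

View pics/w2.png

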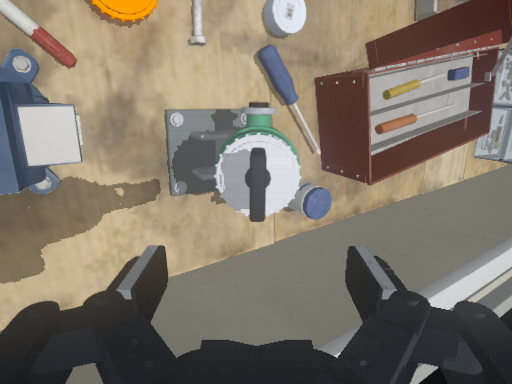

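```bash
cat > fit.py <<'E'
import sys
from h import *
from scipy.optimize import minimize
n=sys.argv[1]
d=np.load(f'pics/{n}.npz');W=pose('wrist',d['p'],d['q'])
im=cv2.imread(f'pics/{n}.png');b=[int(v) for v in sys.argv[2:6]]
hsv=cv2.cvtColor(im,cv2.COLOR_BGR2HSV)
roi=np.zeros(im.shape[:2],bool);roi[b[1]:b[3],b[0]:b[2]]=1
def big(m):
    k,l,st,_=cv2.connectedComponentsWithStats(m.astype(np.uint8));i=1+np.argmax(st[1:,4]);return (l==i).astype(np.uint8)
al=big((hsv[...,1]<32)&(hsv[...,2]>135)&roi)
hull=cv2.convexHull(max(cv2.findContours(al,0,1)[0],key=cv2.contourArea))
H=cv2.fillConvexPoly(np.zeros_like(al),hull,1)
big_roi=cv2.dilate(H,np.ones((25,25)))
bk=(hsv[...,2]<105)&(hsv[...,1]<40)&(cv2.erode(H,np.ones((3,3)))>0)
bk=big(cv2.morphologyEx(bk.astype(np.uint8),cv2.MORPH_OPEN,np.ones((3,3))))
U=4
def axes(yaw,tilt,th):
    z=np.array([-np.sin(tilt)*np.cos(yaw),-np.sin(tilt)*np.sin(yaw),np.cos(tilt)])
    y=np.cross(z,[np.cos(yaw),np.sin(yaw),0]);y/=np.linalg.norm(y);x=np.cross(y,z)
    c,s=np.cos(th),np.sin(th);return np.stack([c*x+s*y,-s*x+c*y,z],1)
ph=np.linspace(0,2*np.pi,90,endpoint=False)
circ=np.stack([.042*np.cos(ph),.042*np.sin(ph),0*ph],1)
box=np.array([[sx*.007,sy*.03,sz*.023] for sx in(-1,1) for sy in(-1,1) for sz in(-1,1)])
def masks(q):
    A=axes(q[3],np.radians(30),q[4]);c=q[:3]
    f=np.concatenate([circ+[0,0,-.023],circ+[0,0,-.029]])@A.T+c
    pf=proj(W,f).astype(np.float32);pb=proj(W,box@A.T+c).astype(np.float32)
    return pf,pb
def poly(p):
    m=np.zeros(al.shape,np.uint8);h=cv2.convexHull(p);cv2.fillConvexPoly(m,np.round(h*16).astype(np.int32),1,shift=4);return m
def area_iou(a,bm): return (a&bm).sum()/max(1,(a|bm).sum())
Ho=((H|bk)>0).astype(np.uint8)
T=pose('top');S=pose('side')
def cost(q):
    pf,pb=masks(q);mf=poly(pf);mb=poly(pb)
    pri=sum(((proj(P,q[:3])[0]-u)**2).sum() for P,u in((T,[329.4,177.4]),(S,[191.8,168.4])))
    return (1-area_iou((mf|mb)>0,Ho>0))+0.7*(1-area_iou(mb,bk))+.0015*pri+0.3*(q[3]+np.radians(3.05))**2
best=None
for i in range(4):
    q0=np.array([.61,-.0385,.192,np.radians(-3),0])+np.random.default_rng(i).normal(size=5)*[.003,.003,.004,.05,.05]
    sx=np.vstack([q0]+[q0+np.eye(5)[j]*[.005,.005,.006,.06,.06][j] for j in range(5)])
    r=minimize(cost,q0,method='Nelder-Mead',options=dict(initial_simplex=sx,maxiter=600,xatol=1e-5,fatol=1e-5))
    print(r.fun,r.x[:3],np.degrees(r.x[3:]))
    if best is None or r.fun<best.fun: best=r
q=best.x;pf,pb=masks(q)
v=cv2.resize(im[b[1]:b[3],b[0]:b[2]],None,fx=4,fy=4,interpolation=cv2.INTER_CUBIC)
for p,col in((pf,(0,0,255)),(pb,(0,255,0))):
    cv2.polylines(v,[np.round((cv2.convexHull(p)[:,0]-b[:2]+.5)*4).astype(np.int32)],True,col,1)
for m,col in((H,(255,0,0)),(bk,(255,255,0))):
    c=max(cv2.findContours(m,0,1)[0],key=cv2.contourArea);cv2.polylines(v,[((c-b[:2])*4+2)],True,col,1)
cv2.imwrite(f'pics/{n}_c.png',v)
A=axes(q[3],np.radians(30),q[4]);Rt=qR(d['q'])
print('bar',q[:3],'A\n',A)
dl=Rt.T@(q[:3]-d['p']);print('bar in tool (mm)',dl*1e3,'lid axes in tool\n',Rt.T@A)
print('resid top/side',proj(T,q[:3]),proj(S,q[:3]))
np.savez('lid.npz',c=q[:3],A=A)
E
python3 fit.py w2 190 90 340 235
```

```text
0.36534243255412013 [ 0.60643068 -0.03891543  0.19218292] [-3.16595042  1.35439266]
0.36054287306839194 [ 0.60564163 -0.0366989   0.19435876] [-8.41348958  6.22112873]
0.3452202396171654 [ 0.60683562 -0.03765705  0.19307707] [-8.71942338  5.37784504]
0.3589731858977456 [ 0.60716985 -0.03928962  0.19240679] [-3.56240403  0.53273055]
bar [ 0.60683562 -0.03765705  0.19307707] A
 [[ 0.86645649  0.07069991 -0.49422128]
 [-0.03806789  0.99639626  0.07579796]
 [ 0.49779914 -0.04686167  0.8660254 ]]
bar in tool (mm) [  0.6910035    0.24474685 144.14343045] lid axes in tool
 [[ 0.0095922   0.99870663  0.04993058]
 [ 0.99994671 -0.00938961 -0.00429028]
 [-0.00381591  0.04996907 -0.99874348]]
resid top/side [[328.03389075 178.66144843]] [[192.13252838 168.48247573]]
```

View pics/w2_c.png

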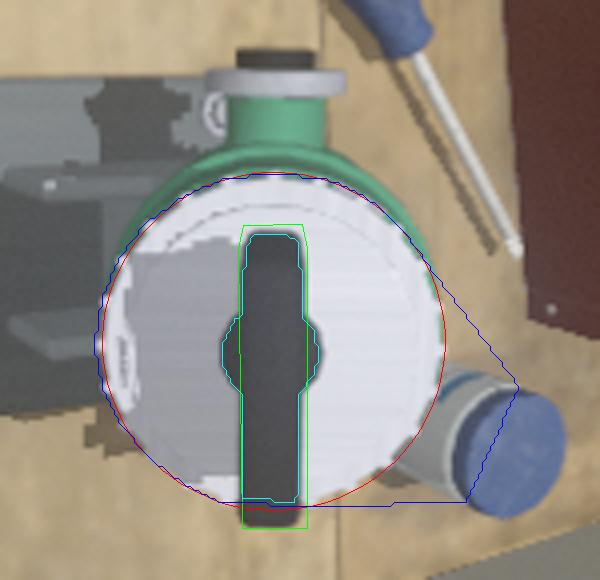

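```bash
python3 - <<'E'
from h import *
d=np.load('pics/w2.npz');W=pose('wrist',d['p'],d['q'])
for p,q in(([166.5,109],[171.5,195]),([166.5,109],[242,107])):
    a,b=atz(ray(W,p),.008),atz(ray(W,q),.008);print(a,b,np.degrees(np.arctan2(*(b-a)[1::-1])),np.linalg.norm(b-a))
E
sed -i "s/^U=4/valid=np.ones(al.shape,np.uint8);valid[178:,286:]=0;valid[:,330:]=0\nhull=cv2.convexHull(max(cv2.findContours(al*valid,0,1)[0],key=cv2.contourArea));H=cv2.fillConvexPoly(np.zeros_like(al),hull,1)*valid/; s/Ho=.*/Ho=((H|bk)>0).astype(np.uint8)*valid/; s/area_iou((mf|mb)>0,Ho>0)/area_iou(((mf|mb)*valid)>0,Ho>0)/; s/0.3\*(q\[3\]+np.radians(3.05))/5*(q[3]+np.radians(3.05))/" fit.py
sed -i "s/^Ho=/bk0=((hsv[...,2]<105)\&(hsv[...,1]<40)\&roi).astype(np.uint8);bk0[:,:248]=0;bk0[:,268:]=0;bk0=big(bk0);bk=bk0\nHo=/" fit.py
python3 fit.py w2 190 90 340 235
```

```text
[0.57854418 0.0222776  0.008     ] [ 0.56943302 -0.09531818  0.008     ] -94.4303493897816 0.11794821663691138
[0.57854418 0.0222776  0.008     ] [0.68942251 0.0165691  0.008     ] -2.947233304276548 0.11102518395745506
0.15714370619508794 [ 0.60787586 -0.0390553   0.19101992] [-3.87328201  1.82620399]
0.15701635367557912 [ 0.60648544 -0.03897794  0.19196728] [-3.59905273  1.40907013]
0.18349121968683663 [ 0.60689832 -0.03770012  0.19239155] [-7.25817497  5.71182634]
0.15487257846365599 [ 0.60765666 -0.03925754  0.19035297] [-3.34139696 -0.68392427]
bar [ 0.60765666 -0.03925754  0.19035297] A
 [[ 0.86379582  0.06860087 -0.49914998]
 [-0.06238913  0.99762633  0.02914266]
 [ 0.49996438  0.00596822  0.8660254 ]]
bar in tool (mm) [ -0.86589964  -0.31334766 146.95785705] lid axes in tool
 [[-0.01483492  0.99988522  0.00307666]
 [ 0.99986957  0.01485419 -0.0063401 ]
 [-0.00638508  0.0029822  -0.99997517]]
resid top/side [[328.50979523 178.54708038]] [[191.60330494 169.31036646]]
```

View pics/w2_c.png

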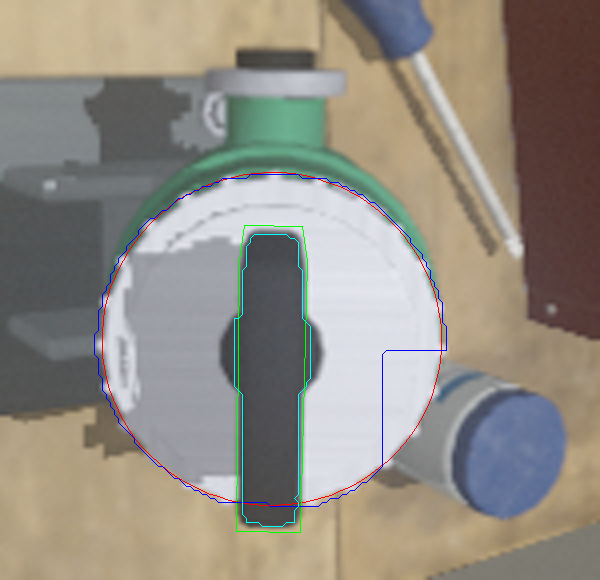

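```bash
python3 -m crank '[{"angular":[0,0,0],"delta_pos":[-0.03,0,0.9],"gripper":1},{"angular":[0,0,0],"delta_pos":[0,0,0.9],"gripper":1},{"angular":[0,0,0],"delta_pos":[0,0,0.8],"gripper":1},{"angular":[0,0,0],"delta_pos":[0,0,0.6],"gripper":1},{"angular":[0,0,0],"delta_pos":[0,0,0.3],"gripper":1},{"angular":[0,0,0],"delta_pos":[0,0,0],"gripper":1}]'
python3 look.py w3
python3 - <<'E'
import sys
from h import *
for c in('side','top'):
    f=grab_frame(c);cv2.imwrite(f'pics/c_{c}.png',f[:,:,::-1])
a=cv2.imread('pics/c_side.png')[120:230,130:260];cv2.imwrite('pics/c_side_z.png',cv2.resize(a,None,fx=5,fy=5,interpolation=cv2.INTER_CUBIC))
E
```

```text
time: 8.62
tool_pos: [0.5891, -0.039, 0.2317]
tool_rot: [0.188, 0.702, 0.664, 0.178]
contact_force: [-1.0, -0.2, 1.1]
gripper_width: 0.993
[ 0.58908334 -0.03903665  0.23165217] [-0.23174063 -0.32562088  2.0416097   0.11150064  0.91238756 -0.2220592 ]
```

View pics/w3.png

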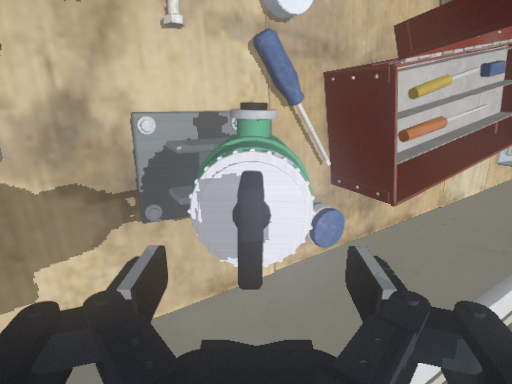

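View pics/c_side_z.png

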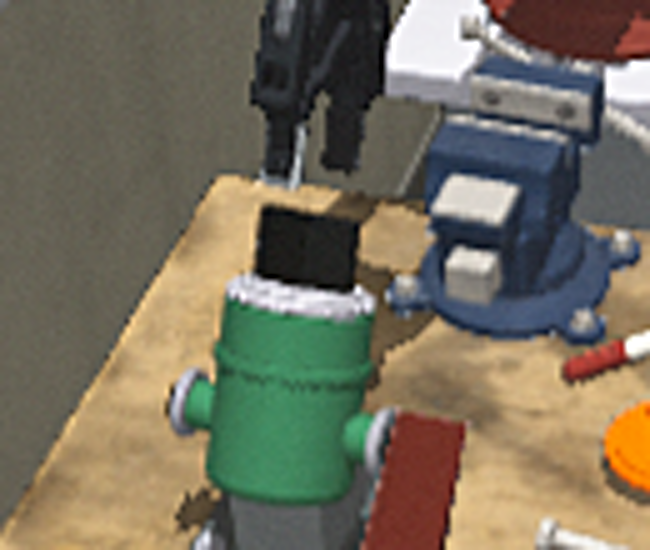

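```bash
python3 -m crank '[{"angular":[0,0,0],"delta_pos":[0,0,0],"gripper":1}]'
python3 look.py w4
sed -i "s/valid\[178:,286:\]=0;valid\[:,330:\]=0/valid[195:,300:]=0/; s/bk0\[:,:248\]=0;bk0\[:,268:\]=0/bk0[:,:238]=0;bk0[:,264:]=0/" fit.py
python3 fit.py w4 170 110 330 310
```

```text
time: 8.9
tool_pos: [0.5893, -0.0391, 0.233]
tool_rot: [0.189, 0.701, 0.664, 0.178]
contact_force: [-0.2, 0.3, 0.1]
gripper_width: 1.0
[ 0.58926823 -0.03910494  0.23299684] [-0.23177953 -0.32741794  2.0412089   0.1115008   0.9123109  -0.22207681]
0.1710744865252787 [ 0.60812798 -0.03899559  0.19040761] [-5.1378233   2.24382975]
0.1657571563438116 [ 0.60901804 -0.03952428  0.18901638] [-4.10480435  0.69921048]
0.17217297416605748 [ 0.60892383 -0.03884803  0.19006518] [-4.91281006  1.76395476]
0.17889584657198068 [ 0.60792033 -0.03904692  0.19100644] [-3.44628615  1.90688702]
bar [ 0.60901804 -0.03952428  0.18901638] A
 [[ 0.86461306  0.06103456 -0.49871739]
 [-0.0498145   0.998117    0.03579054]
 [ 0.49996277 -0.00610161  0.8660254 ]]
bar in tool (mm) [ 0.67730564 -4.97211965 47.95133588] lid axes in tool
 [[-0.00253378  0.99996367  0.00813879]
 [ 0.99999533  0.00251976  0.00173176]
 [ 0.00171119  0.00814314 -0.99996538]]
resid top/side [[328.5069817  178.08667173]] [[191.40737247 169.94040485]]
```

View pics/w4_c.png

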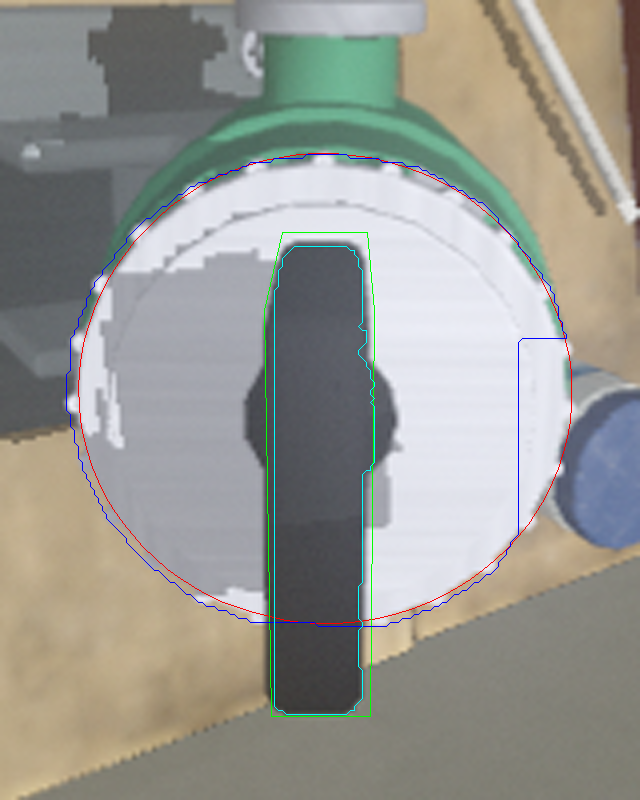

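```bash
python3 -m crank '[{"angular":[0,0,0],"delta_pos":[0.02,-0.15,0.5],"gripper":1},{"angular":[0,0,0],"delta_pos":[0,0,0.5],"gripper":1},{"angular":[0,0,0],"delta_pos":[0,0,0.3],"gripper":1},{"angular":[0,0,0],"delta_pos":[0,0,0],"gripper":1},{"angular":[0,0,0],"delta_pos":[0,0,0],"gripper":1}]'
python3 look.py w5
python3 - <<'E'
from h import *
d=np.load('lid.npz');s=state();print('bar in tool',qR(s['tool_rot']).T@(d['c']-s['tool_pos'])*1e3)
f=grab_frame('side');a=f[120:230,130:260,::-1];cv2.imwrite('pics/d_side_z.png',cv2.resize(a,None,fx=5,fy=5,interpolation=cv2.INTER_CUBIC))
E
```

```text
time: 9.57
tool_pos: [0.6049, -0.0393, 0.196]
tool_rot: [0.188, 0.701, 0.664, 0.178]
contact_force: [0.0, 0.2, 0.1]
gripper_width: 0.999
[ 0.60485553 -0.03933211  0.19600205] [-0.2246191  -0.24806497  2.04156432  0.11435046  0.83377927 -0.22446533]
bar in tool [ 0.02826386 -0.11753139  8.40678783]
```

View pics/w5.png

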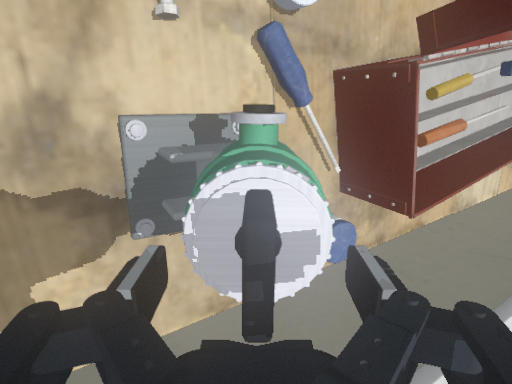

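View pics/d_side_z.png

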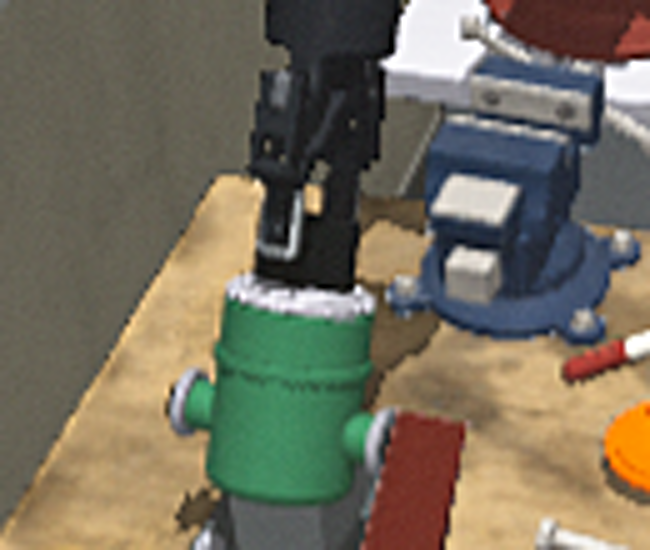

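```bash
python3 -m crank '[{"angular":[0,0,0],"delta_pos":[0,0,0],"gripper":0.25},{"angular":[0,0,0],"delta_pos":[0,0,0],"gripper":0.25},{"angular":[0,0,0],"delta_pos":[0,0,0],"gripper":0.25},{"angular":[0,0,0],"delta_pos":[0,0,0],"gripper":0.25},{"angular":[0,0,0],"delta_pos":[0,0,0],"gripper":0.25}]'
python3 look.py w6
```

```text
time: 10.3
tool_pos: [0.6046, -0.0393, 0.1958]
tool_rot: [0.188, 0.701, 0.664, 0.178]
contact_force: [0.6, -0.2, 0.8]
gripper_width: 0.25
[ 0.6046316  -0.03929907  0.19584163] [-0.22465338 -0.24841315  2.04208329  0.11436181  0.83381135 -0.2244591 ]
```

View pics/w6.png

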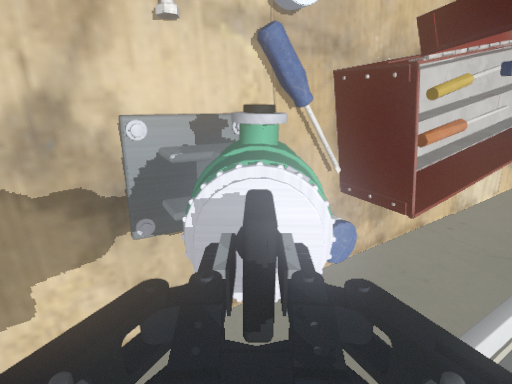

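The bar (column ~259) lies midway between the pads at columns 232 and 286, so I'm closing on it.

```bash
python3 -m crank '[{"angular":[0,0,0],"delta_pos":[0,0,0],"gripper":0.1},{"angular":[0,0,0],"delta_pos":[0,0,0],"gripper":0},{"angular":[0,0,0],"delta_pos":[0,0,0],"gripper":0},{"angular":[0,0,0],"delta_pos":[0,0,0],"gripper":0}]'
python3 -c "
from h import *
s=state();Rm=qR(s['tool_rot']);print(Rm.T@s['contact_force'],Rm.T@s['ft_torque'],s['gripper_width'],s['joint_pos'])
np.savez('grip.npz',p=s['tool_pos'],q=s['tool_rot'])"
```

```text
time: 10.85
tool_pos: [0.6046, -0.0393, 0.196]
tool_rot: [0.188, 0.701, 0.664, 0.178]
contact_force: [-2.8, -0.2, 2.7]
gripper_width: 0.157
[-0.31987944 -1.06142897 -3.75887413] [ 0.48457262 -0.05707212  0.07433494] 0.15729847488812296 [-0.22463717 -0.2486081   2.04193891  0.11426748  0.83409894 -0.22447957]
```

```bash
cat > ft.py <<'E'
from h import *
s=state();Rm=qR(s['tool_rot']);g=np.load('grip.npz');R0=qR(g['q'])
d=R0.T@Rm;rv=np.degrees(R.from_matrix(d).as_rotvec())
print('t',round(s['time'],2),'F',np.round(Rm.T@s['contact_force'],2),'T',np.round(Rm.T@s['ft_torque'],3),'rot',np.round(rv,2),'dp(tool0)mm',np.round(R0.T@(s['tool_pos']-g['p'])*1e3,2),'w',round(s['gripper_width'],3))
E
python3 -m crank '[{"angular":[0,0,-0.3],"delta_pos":[0,0,0],"gripper":0},{"angular":[0,0,-0.6],"delta_pos":[0,0,0],"gripper":0},{"angular":[0,0,-0.6],"delta_pos":[0,0,0],"gripper":0},{"angular":[0,0,-0.5],"delta_pos":[0,0,0],"gripper":0}]' >/dev/null; python3 ft.py
python3 -m crank '[{"angular":[0,0,-0.6],"delta_pos":[0,0,0],"gripper":0},{"angular":[0,0,-0.6],"delta_pos":[0,0,0],"gripper":0},{"angular":[0,0,-0.6],"delta_pos":[0,0,0],"gripper":0}]' >/dev/null; python3 ft.py
python3 -m crank '[{"angular":[0,0,-0.4],"delta_pos":[0,0,0],"gripper":0},{"angular":[0,0,-0.4],"delta_pos":[0,0,0],"gripper":0}]' >/dev/null; python3 ft.py
```

```text
t 11.35 F [ 0.45 -1.58 -3.18] T [0.523 0.091 0.149] rot [ 0.000e+00  1.000e-02 -1.011e+01] dp(tool0)mm [ 0.04 -0.    0.03] w 0.157
t 11.72 F [ 1.73 -1.87 -5.65] T [0.664 0.294 0.206] rot [  0.04   0.04 -19.12] dp(tool0)mm [ 0.22 -0.24  0.02] w 0.156
t 11.97 F [ 1.12 -2.43 -5.65] T [0.717 0.48  0.216] rot [  0.03   0.04 -23.08] dp(tool0)mm [ 0.27 -0.24  0.03] w 0.155
```

```bash
cat >> ft.py <<'E'
import sys
if len(sys.argv)>1:
    sys.exit(1 if abs((Rm.T@s['ft_torque'])[2])>float(sys.argv[1]) else 0)
E
python3 -m crank '[{"angular":[0,0,-0.4],"delta_pos":[0,0,0],"gripper":0}]' >/dev/null; python3 ft.py .4 &&
python3 -m crank '[{"angular":[0,0,-0.4],"delta_pos":[0,0,0],"gripper":0}]' >/dev/null; python3 ft.py .4 &&
python3 -m crank '[{"angular":[0,0,-0.4],"delta_pos":[0,0,0],"gripper":0}]' >/dev/null; python3 ft.py .4 &&
python3 -m crank '[{"angular":[0,0,-0.4],"delta_pos":[0,0,0],"gripper":0}]' >/dev/null; python3 ft.py .4 &&
python3 -m crank '[{"angular":[0,0,-0.4],"delta_pos":[0,0,0],"gripper":0}]' >/dev/null; python3 ft.py .4 &&
python3 -m crank '[{"angular":[0,0,-0.4],"delta_pos":[0,0,0],"gripper":0}]' >/dev/null; python3 ft.py .4
```

```text
t 12.1 F [ 2.83 -2.07 -6.61] T [0.701 0.428 0.213] rot [  0.03   0.05 -25.08] dp(tool0)mm [ 0.28 -0.25  0.02] w 0.156
t 12.22 F [ 3.13 -1.85 -7.09] T [0.726 0.547 0.217] rot [  0.04   0.05 -27.08] dp(tool0)mm [ 0.27 -0.28  0.  ] w 0.156
t 12.35 F [ 2.35 -1.33 -6.6 ] T [0.721 0.549 0.177] rot [  0.04   0.05 -29.08] dp(tool0)mm [ 0.29 -0.3   0.01] w 0.155
t 12.47 F [ 2.64 -0.67 -7.29] T [0.688 0.584 0.205] rot [  0.04   0.06 -31.08] dp(tool0)mm [ 0.3  -0.33  0.  ] w 0.154
t 12.6 F [ 1.97 -0.9  -7.25] T [0.706 0.575 0.261] rot [  0.04   0.06 -33.08] dp(tool0)mm [ 0.3  -0.34  0.01] w 0.153
t 12.72 F [ 1.97 -0.9  -6.33] T [0.671 0.525 0.221] rot [  0.04   0.06 -35.08] dp(tool0)mm [ 0.3  -0.33 -0.  ] w 0.158
```

```bash
python3 -m crank '[{"angular":[0,0,-0.4],"delta_pos":[0,0,0],"gripper":0}]' >/dev/null; python3 ft.py .4 &&
python3 -m crank '[{"angular":[0,0,-0.4],"delta_pos":[0,0,0],"gripper":0}]' >/dev/null && python3 ft.py .4 &&
python3 -m crank '[{"angular":[0,0,-0.4],"delta_pos":[0,0,0],"gripper":0}]' >/dev/null && python3 ft.py .4 &&
python3 -m crank '[{"angular":[0,0,-0.4],"delta_pos":[0,0,0],"gripper":0}]' >/dev/null && python3 ft.py .4 &&
python3 -m crank '[{"angular":[0,0,-0.4],"delta_pos":[0,0,0],"gripper":0}]' >/dev/null && python3 ft.py .4 &&
python3 -m crank '[{"angular":[0,0,-0.4],"delta_pos":[0,0,0],"gripper":0}]' >/dev/null && python3 ft.py .4 &&
python3 -m crank '[{"angular":[0,0,-0.4],"delta_pos":[0,0,0],"gripper":0}]' >/dev/null && python3 ft.py .4 &&
python3 -m crank '[{"angular":[0,0,-0.4],"delta_pos":[0,0,0],"gripper":0}]' >/dev/null && python3 ft.py .4 &&
python3 -m crank '[{"angular":[0,0,-0.4],"delta_pos":[0,0,0],"gripper":0}]' >/dev/null && python3 ft.py .4
```

```text
t 12.85 F [ 2.95 -0.7  -6.72] T [0.548 0.596 0.134] rot [ 3.000e-02  5.000e-02 -3.708e+01] dp(tool0)mm [ 0.27 -0.24 -0.03] w 0.158
t 12.97 F [ 4.15 -1.95 -7.17] T [0.588 0.709 0.192] rot [ 3.000e-02  6.000e-02 -3.908e+01] dp(tool0)mm [ 0.29 -0.27 -0.02] w 0.152
t 13.1 F [ 2.57 -0.4  -7.81] T [0.531 0.736 0.226] rot [ 4.000e-02  6.000e-02 -4.108e+01] dp(tool0)mm [ 0.3  -0.29 -0.01] w 0.152
t 13.22 F [ 1.64 -0.82 -6.94] T [0.503 0.677 0.233] rot [ 3.000e-02  6.000e-02 -4.308e+01] dp(tool0)mm [ 0.29 -0.26 -0.04] w 0.16
t 13.35 F [ 1.23 -0.47 -4.55] T [0.476 0.378 0.354] rot [-3.000e-02 -0.000e+00 -4.507e+01] dp(tool0)mm [ 0.05  0.17 -0.07] w 0.153
t 13.47 F [-0.22 -1.2  -5.54] T [0.506 0.41  1.097] rot [ -0.05   0.   -46.99] dp(tool0)mm [ 0.    0.31 -0.05] w 0.156
```

```bash
python3 -m crank '[{"angular":[0,0,0.35],"delta_pos":[0,0,0],"gripper":0},{"angular":[0,0,0.35],"delta_pos":[0,0,0],"gripper":0},{"angular":[0,0,0],"delta_pos":[0,0,0],"gripper":0}]' >/dev/null; python3 ft.py
python3 -m crank '[{"angular":[0,0,0],"delta_pos":[0,0,-0.05],"gripper":0},{"angular":[0,0,0],"delta_pos":[0,0,-0.05],"gripper":0},{"angular":[0,0,0],"delta_pos":[0,0,0],"gripper":0}]' >/dev/null; python3 ft.py
```

```text
t 13.85 F [-2.06 -2.16 -5.4 ] T [ 0.931 -0.103 -0.139] rot [ 1.000e-02 -9.000e-02 -4.355e+01] dp(tool0)mm [-0.59  0.23 -0.04] w 0.154
t 14.22 F [-2.07 -1.81  3.56] T [ 0.396 -0.247  0.066] rot [ 5.000e-02  3.000e-02 -4.349e+01] dp(tool0)mm [ 0.05 -0.78 -2.3 ] w 0.154
```

```bash
python3 -m crank '[{"angular":[0,0,0],"delta_pos":[0,0,-0.07],"gripper":0},{"angular":[0,0,0],"delta_pos":[0,0,0],"gripper":0}]' >/dev/null; python3 ft.py
python3 -m crank '[{"angular":[0,0,0],"delta_pos":[0,0,-0.07],"gripper":0},{"angular":[0,0,0],"delta_pos":[0,0,0],"gripper":0}]' >/dev/null; python3 ft.py
```

```text
t 14.47 F [-1.09 -1.1   2.16] T [0.369 0.015 0.047] rot [ 4.00e-02  3.00e-02 -4.35e+01] dp(tool0)mm [ 0.15 -0.41 -4.93] w 0.154
t 14.72 F [-1.19 -1.26  1.36] T [0.33  0.116 0.035] rot [ 2.000e-02  3.000e-02 -4.349e+01] dp(tool0)mm [ 0.17 -0.23 -7.18] w 0.154
```

```bash
python3 -m crank '[{"angular":[0,0,0],"delta_pos":[0,0,-0.1],"gripper":0},{"angular":[0,0,0],"delta_pos":[0,0,-0.1],"gripper":0},{"angular":[0,0,0],"delta_pos":[0,0,0],"gripper":0}]' >/dev/null; python3 ft.py
python3 -m crank '[{"angular":[0,0,0],"delta_pos":[0,0,-0.1],"gripper":0},{"angular":[0,0,0],"delta_pos":[0,0,-0.1],"gripper":0},{"angular":[0,0,0],"delta_pos":[0,0,-0.1],"gripper":0},{"angular":[0,0,0],"delta_pos":[0,0,-0.2],"gripper":0},{"angular":[0,0,0],"delta_pos":[0,0,-0.3],"gripper":0},{"angular":[0,0,0],"delta_pos":[0,0,0],"gripper":0}]' >/dev/null; python3 ft.py
python3 look.py w7
python3 - <<'E'
from h import *
f=grab_frame('side');a=f[100:210,130:260,::-1];cv2.imwrite('pics/e_side_z.png',cv2.resize(a,None,fx=5,fy=5,interpolation=cv2.INTER_CUBIC))
f=grab_frame('top');cv2.imwrite('pics/e_top.png',f[:,:,::-1])
E
```

```text
t 15.1 F [ 1.7  -1.36  2.16] T [0.31  0.33  0.006] rot [-0.00e+00  3.00e-02 -4.35e+01] dp(tool0)mm [  0.23  -0.1  -13.34] w 0.156
t 15.85 F [ 0.62 -1.46  1.93] T [0.318 0.308 0.026] rot [ -0.12  -0.07 -43.5 ] dp(tool0)mm [ -0.08   0.99 -38.25] w 0.151
[ 0.58638875 -0.03838038  0.22964299] [-0.23168328 -0.33315245  2.05145847  0.11190245  0.9070371  -0.98183934]
```

View pics/e_side_z.png

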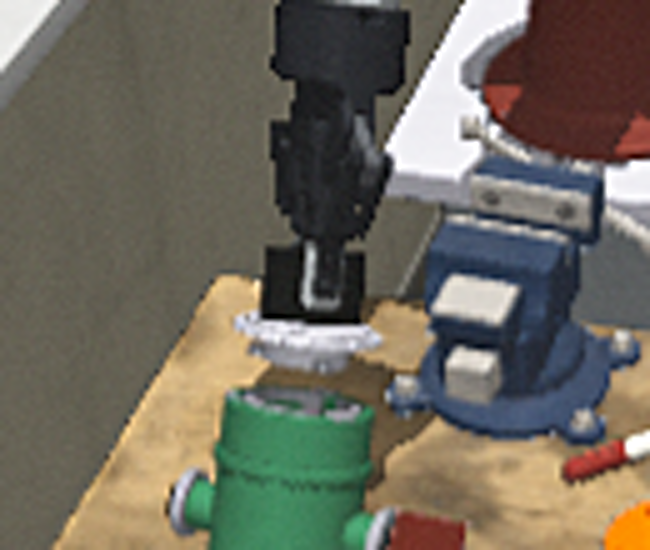

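View pics/w7.png

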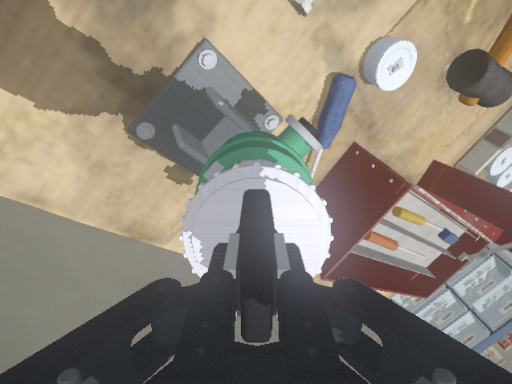

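View pics/e_top.png

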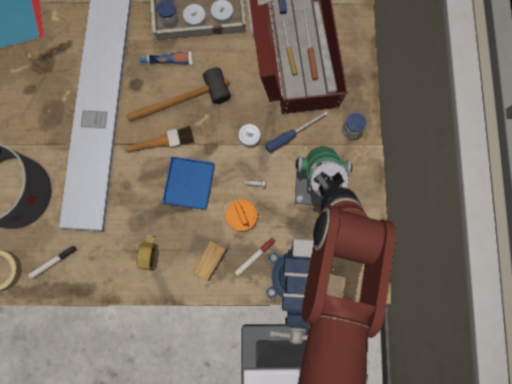

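The lid is clear of the strainer, and its plug and lugs show at side-crop (315,355). Next I retract further and measure the tray.

```bash
python3 -m crank '[{"angular":[0,0,0],"delta_pos":[0,0,-0.6],"gripper":0},{"angular":[0,0,0],"delta_pos":[0,0,-0.8],"gripper":0},{"angular":[0,0,0],"delta_pos":[0,0,-0.8],"gripper":0},{"angular":[0.725,0.688,0],"delta_pos":[0,0,0],"gripper":0},{"angular":[0.725,0.688,0],"delta_pos":[0,0,0],"gripper":0},{"angular":[0.725,0.688,0],"delta_pos":[0,0,0],"gripper":0},{"angular":[0.725,0.688,0],"delta_pos":[0,0,0],"gripper":0},{"angular":[0.725,0.688,0],"delta_pos":[0,0,0],"gripper":0},{"angular":[0.725,0.688,0],"delta_pos":[0,0,0],"gripper":0},{"angular":[0,0,0],"delta_pos":[0,0,0],"gripper":0}]'
python3 - <<'E'
from h import *
s=state();Rt=qR(s['tool_rot']);print(Rt,s['joint_pos'])
for c in('top','side'):
    P=pose(c);im=cv2.imread('pics/e_top.png' if c=='top' else 'pics/a_side.png');h=cv2.cvtColor(im,cv2.COLOR_BGR2HSV)
    m=((h[...,0]>103)&(h[...,0]<125)&(h[...,1]>150)).astype(np.uint8)
    k,l,st,ce=cv2.connectedComponentsWithStats(m)
    px=proj(P,[.637,.3125,.01])[0];i=l[int(px[1]),int(px[0])];print(c,st[i])
    ct=max(cv2.findContours((l==i).astype(np.uint8),0,1)[0],key=cv2.contourArea)
    r=cv2.approxPolyDP(cv2.convexHull(ct),5,True)[:,0]
    X=np.array([atz(ray(P,p),.016 if c=='top' else .016) for p in r.astype(float)])
    print(r.tolist(),X[:,:2],X.mean(0),[np.linalg.norm(X[j]-X[j-1]) for j in range(len(X))])
E
```

```text
time: 17.25
tool_pos: [0.554, -0.0365, 0.2845]
tool_rot: [0.0, 0.42, 0.908, 0.0]
contact_force: [0.4, 0.1, -3.1]
gripper_width: 0.152
[[-6.47732978e-01  7.61867331e-01  3.99946530e-04]
 [ 7.61867426e-01  6.47732963e-01  1.81604185e-04]
 [-1.20700256e-04  4.22337253e-04 -9.99999904e-01]] [-2.00024328e-01 -1.33256181e-01  1.73347372e+00  2.57564142e-04
  1.54101923e+00 -9.04637028e-01]
top [ 164  158   49   50 1920]
[[172, 158], [212, 164], [205, 207], [164, 202]] [[0.70007178 0.35444362]
 [0.68333035 0.24569763]
 [0.56572165 0.26267662]
 [0.5793348  0.37213227]] [0.63211464 0.30873754 0.016     ] [np.float64(0.12202584342175826), np.float64(0.11002711673348518), np.float64(0.11882799046273318), np.float64(0.11029894790484683)]
side [ 279  219   50   42 1310]
[[293, 219], [328, 228], [317, 260], [279, 249]] [[0.56958931 0.26299143]
 [0.58448742 0.37325538]
 [0.71798119 0.35598343]
 [0.70121041 0.24314045]] [0.64331708 0.30884267 0.016     ] [np.float64(0.13310963601852582), np.float64(0.11126586270362401), np.float64(0.13460649025194416), np.float64(0.11408241332378077)]
```

```bash
python3 -m crank '[{"angular":[0,0,0],"delta_pos":[0.2,0.5,0],"gripper":0},{"angular":[0,0,0],"delta_pos":[0.4,1,0],"gripper":0},{"angular":[0,0,0],"delta_pos":[0.4,1,0],"gripper":0},{"angular":[0,0,0],"delta_pos":[0.4,1,0],"gripper":0},{"angular":[0,0,0],"delta_pos":[0.4,1,0],"gripper":0},{"angular":[0,0,0],"delta_pos":[0.4,1,0],"gripper":0},{"angular":[0,0,0],"delta_pos":[0.4,1,0],"gripper":0},{"angular":[0,0,0],"delta_pos":[0.4,1,0],"gripper":0},{"angular":[0,0,0],"delta_pos":[0.4,1,0],"gripper":0},{"angular":[0,0,0],"delta_pos":[0.2,0.5,0],"gripper":0},{"angular":[0,0,0],"delta_pos":[0,0,0],"gripper":0},{"angular":[0,0,0],"delta_pos":[0,0,0],"gripper":0}]'
python3 look.py w8 tray_in tray
```

```text
time: 18.75
tool_pos: [0.6886, 0.2201, 0.2853]
tool_rot: [0.0, 0.42, 0.908, -0.0]
contact_force: [0.2, -0.6, -3.1]
gripper_width: 0.16
[0.68859565 0.22005369 0.28532577] [ 2.06657986e-01  2.61407698e-01  1.31987167e+00 -4.63354940e-04
  1.56018277e+00 -4.97227875e-01]
tray_in [(0.97, [273.3, 75.7])] [(0.77, [202.0, 1.7, 339.1, 142.6])]
tray [(0.82, [270.2, 75.4])] [(0.61, [199.1, 1.4, 341.9, 148.2])]
```

View pics/w8.png

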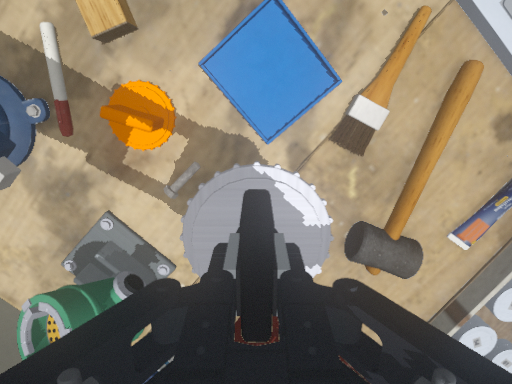

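Run:
```python
from h import *
d=np.load('pics/w8.npz');W=pose('wrist',d['p'],d['q']);im=cv2.imread('pics/w8.png');h=cv2.cvtColor(im,cv2.COLOR_BGR2HSV)
m=((h[...,0]>100)&(h[...,0]<125)&(h[...,1]>130)).astype(np.uint8);m[155:]=0;m[:,:190]=0;m[:,350:]=0
ct=max(cv2.findContours(m,0,1)[0],key=cv2.contourArea);r=cv2.minAreaRect(ct)
print(r)
for p in([341,78],[267,143],[199,65]): print(p,atz(ray(W,p),.016))
a,b=atz(ray(W,[341,78]),.016),atz(ray(W,[199,65]),.016);print('centre rim',(a+b)/2)
print('centre lm',atz(ray(W,[273.3,75.7]),.004),atz(ray(W,r[0]),.016))
H=cv2.convexHull(ct)[:,0].astype(float);X=np.array([atz(ray(W,p),.016)[:2] for p in H])
r=cv2.minAreaRect((X*1000).astype(np.float32));print(r)
c=np.array([r[0][0]/1e3,r[0][1]/1e3,0]);
s=state();Rt=qR(s['tool_rot']);print('tray-from-tcp in tool mm',Rt.T@(c-s['tool_pos'])*1e3)
```

```text
((270.50439453125, 67.9462890625), (111.96697998046875, 104.23329162597656), 49.63546371459961)
[341, 78] [0.7035672  0.35971939 0.016     ]
[267, 143] [0.68706507 0.24194506 0.016     ]
[199, 65] [0.56379418 0.26000296 0.016     ]
centre rim [0.63368069 0.30986117 0.016     ]
centre lm [0.63962054 0.30922506 0.004     ] [0.63122835 0.31275217 0.016     ]
((633.956787109375, 309.3901672363281), (118.74476623535156, 128.6107940673828), 81.1976547241211)
tray-from-tcp in tool mm [103.79298701  15.88354715 285.47448916]
```

```bash
python3 -m crank '[{"angular":[0,0,0],"delta_pos":[0.46,0.1,0],"gripper":0},{"angular":[0,0,0],"delta_pos":[1,0.15,0],"gripper":0},{"angular":[0,0,0],"delta_pos":[1,0.15,0],"gripper":0},{"angular":[0,0,0],"delta_pos":[0.7,0.1,0],"gripper":0},{"angular":[0,0,0],"delta_pos":[0.3,0.03,0.3],"gripper":0},{"angular":[0,0,0],"delta_pos":[0,0,0.9],"gripper":0},{"angular":[0,0,0],"delta_pos":[0,0,1],"gripper":0},{"angular":[0,0,0],"delta_pos":[0,0,1],"gripper":0},{"angular":[0,0,0],"delta_pos":[0,0,1],"gripper":0},{"angular":[0,0,0],"delta_pos":[0,0,0.8],"gripper":0},{"angular":[0,0,0],"delta_pos":[0,0,0],"gripper":0},{"angular":[0,0,0],"delta_pos":[0,0,0],"gripper":0}]'
python3 look.py w9
python3 - <<'E'
from h import *
s=state();Rt=qR(s['tool_rot']);print('tray-from-tcp in tool mm',Rt.T@(np.array([.634,.3095,0])-s['tool_pos'])*1e3)
for c,b in(('top',(120,120,250,240)),('side',(230,130,370,280))):
    f=grab_frame(c)[b[1]:b[3],b[0]:b[2],::-1];cv2.imwrite(f'pics/f_{c}.png',cv2.resize(f,None,fx=4,fy=4,interpolation=cv2.INTER_CUBIC))
E
```

```text
time: 20.5
tool_pos: [0.6346, 0.3103, 0.1365]
tool_rot: [0.001, 0.42, 0.908, 0.001]
contact_force: [0.9, -0.2, -2.1]
gripper_width: 0.153
[0.6346453  0.31025649 0.13646616] [ 3.49540103e-01  3.21344958e-01  1.49943569e+00 -1.92398665e-04
  1.31860883e+00 -3.54705399e-01]
tray-from-tcp in tool mm [ 1.37171925e-01 -1.77153401e+00  1.37247199e+02]
```

View pics/f_top.png

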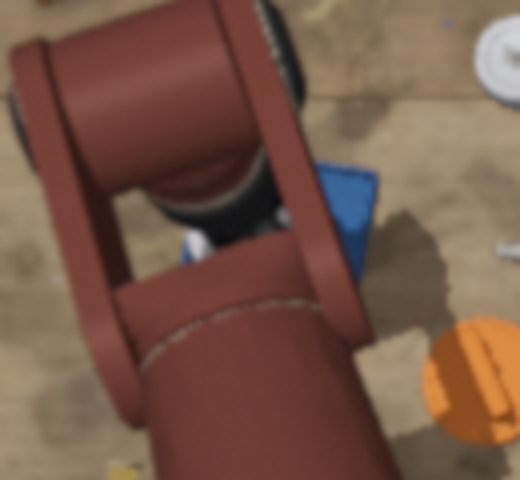

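View pics/f_side.png

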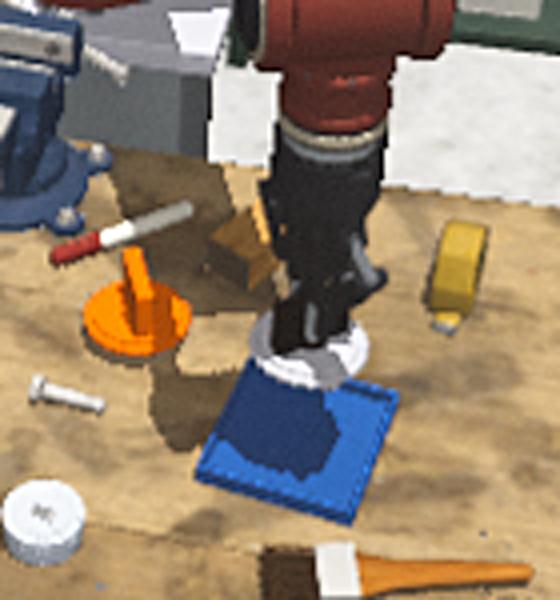

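View pics/w9.png

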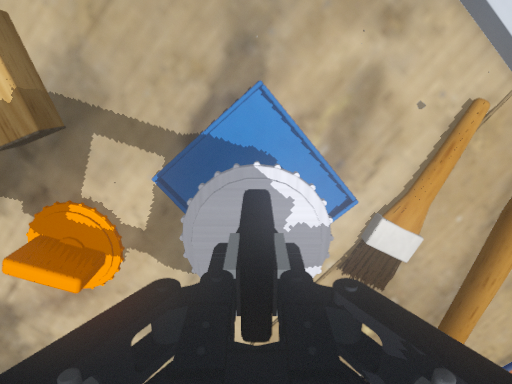

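```bash
python3 - <<'E'
from h import *
d=np.load('pics/w9.npz');W=pose('wrist',d['p'],d['q'])
a,b=atz(ray(W,[357,202]),.016),atz(ray(W,[153,180]),.016);print((a+b)/2,np.linalg.norm(a-b)); print('diag should be',np.hypot(130,120))
E
python3 -m crank '[{"angular":[0,0,0],"delta_pos":[0,-0.03,0.5],"gripper":0},{"angular":[0,0,0],"delta_pos":[0,0,0.7],"gripper":0},{"angular":[0,0,0],"delta_pos":[0,0,0.6],"gripper":0},{"angular":[0,0,0],"delta_pos":[0,0,0.35],"gripper":0},{"angular":[0,0,0],"delta_pos":[0,0,0.1],"gripper":0},{"angular":[0,0,0],"delta_pos":[0,0,0],"gripper":0},{"angular":[0,0,0],"delta_pos":[0,0,0],"gripper":0}]'; python3 ft.py
```

```text
[0.63437261 0.30971351 0.016     ] 0.17186494910971203
diag should be 176.91806012954132
time: 21.52
tool_pos: [0.6339, 0.3097, 0.0688]
tool_rot: [0.001, 0.42, 0.908, 0.001]
contact_force: [-0.2, -1.1, -1.8]
gripper_width: 0.157
t 21.52 F [-0.73 -0.88  1.83] T [-0.013  0.014  0.028] rot [ 28.41  11.38 -42.48] dp(tool0)mm [350.14 -54.85 115.17] w 0.157
```

```bash
cat > fz.py <<'E'
from h import *
import sys
s=state();print(round(s['time'],2),np.round(s['contact_force'],2),np.round(s['ft_torque'],3),round(s['tool_pos'][2],5),round(s['gripper_width'],3))
sys.exit(1 if s['contact_force'][2]>2 else 0)
E
python3 -m crank '[{"angular":[0,0,0],"delta_pos":[0,0,0.1],"gripper":0},{"angular":[0,0,0],"delta_pos":[0,0,0.06],"gripper":0},{"angular":[0,0,0],"delta_pos":[0,0,0],"gripper":0}]'>/dev/null; python3 fz.py &&
python3 -m crank '[{"angular":[0,0,0],"delta_pos":[0,0,0.05],"gripper":0},{"angular":[0,0,0],"delta_pos":[0,0,0],"gripper":0}]'>/dev/null && python3 fz.py &&
python3 -m crank '[{"angular":[0,0,0],"delta_pos":[0,0,0.04],"gripper":0},{"angular":[0,0,0],"delta_pos":[0,0,0],"gripper":0}]'>/dev/null && python3 fz.py &&
python3 -m crank '[{"angular":[0,0,0],"delta_pos":[0,0,0.04],"gripper":0},{"angular":[0,0,0],"delta_pos":[0,0,0],"gripper":0}]'>/dev/null && python3 fz.py &&
python3 -m crank '[{"angular":[0,0,0],"delta_pos":[0,0,0.04],"gripper":0},{"angular":[0,0,0],"delta_pos":[0,0,0],"gripper":0}]'>/dev/null && python3 fz.py &&
python3 -m crank '[{"angular":[0,0,0],"delta_pos":[0,0,0.04],"gripper":0},{"angular":[0,0,0],"delta_pos":[0,0,0],"gripper":0}]'>/dev/null && python3 fz.py &&
python3 -m crank '[{"angular":[0,0,0],"delta_pos":[0,0,0.04],"gripper":0},{"angular":[0,0,0],"delta_pos":[0,0,0],"gripper":0}]'>/dev/null && python3 fz.py &&
python3 -m crank '[{"angular":[0,0,0],"delta_pos":[0,0,0.04],"gripper":0},{"angular":[0,0,0],"delta_pos":[0,0,0],"gripper":0}]'>/dev/null && python3 fz.py
```

```text
21.9 [-0.65  0.99 -1.82] [-0.005  0.012 -0.016] 0.06262 0.156
22.15 [-0.45  1.18 -1.83] [-0.006 -0.013 -0.018] 0.06124 0.152
22.4 [-0.68  0.57 -1.72] [0.003 0.019 0.039] 0.06006 0.153
22.65 [ 0.39 -0.52 -1.71] [-0.036 -0.016  0.003] 0.05887 0.155
22.9 [ 0.51  0.88 -1.89] [-0.007 -0.023 -0.032] 0.05764 0.153
23.15 [-0.3  -0.56 -2.72] [ 0.063 -0.024  0.046] 0.05646 0.157
23.4 [-0.67  0.19 -1.4 ] [-0.031  0.061 -0.06 ] 0.05561 0.149
23.65 [-2.39 -0.98  5.47] [-0.249  0.667  0.078] 0.0555 0.156
```

```bash
python3 -m crank '[{"angular":[0,0,0],"delta_pos":[0,0,-0.01],"gripper":0},{"angular":[0,0,0],"delta_pos":[0,0,0],"gripper":0.17},{"angular":[0,0,0],"delta_pos":[0,0,0],"gripper":0.25},{"angular":[0,0,0],"delta_pos":[0,0,0],"gripper":0.4},{"angular":[0,0,0],"delta_pos":[0,0,0],"gripper":0.6},{"angular":[0,0,0],"delta_pos":[0,0,0],"gripper":0.6},{"angular":[0,0,0],"delta_pos":[0,0,0],"gripper":0.6}]'
python3 fz.py; python3 look.py w10
```

```text
time: 24.52
tool_pos: [0.6332, 0.3095, 0.0545]
tool_rot: [0.0, 0.42, 0.908, 0.0]
contact_force: [0.1, 0.4, -0.8]
gripper_width: 0.598
24.52 [ 0.11  0.37 -0.8 ] [ 0.038  0.075 -0.02 ] 0.05452 0.598
[0.63320528 0.30950728 0.05452306] [ 3.49200015e-01  4.06192482e-01  1.54005914e+00 -8.71677240e-05
  1.19500889e+00 -3.55150173e-01]
```

View pics/w10.png

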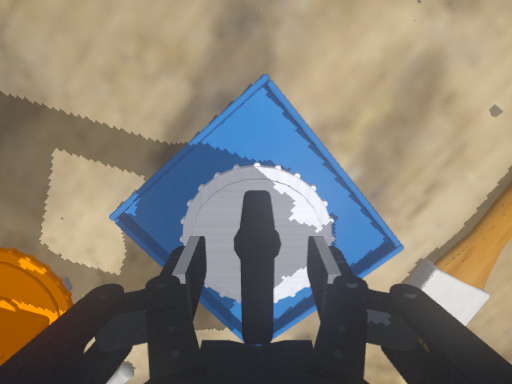

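Fingers are clear on both sides of the bar (columns 205 and 308, bar at 258). I'm withdrawing straight up.

```bash
python3 -m crank '[{"angular":[0,0,0],"delta_pos":[0,0,-0.2],"gripper":0.6},{"angular":[0,0,0],"delta_pos":[0,0,-0.5],"gripper":0.6},{"angular":[0,0,0],"delta_pos":[0,0,-0.8],"gripper":0.6},{"angular":[0,0,0],"delta_pos":[0,0,-1],"gripper":0.6},{"angular":[0,0,0],"delta_pos":[0,0,-1],"gripper":0.6},{"angular":[0,0,0],"delta_pos":[0,0,-1],"gripper":0.6},{"angular":[0,0,0],"delta_pos":[0,0,-1],"gripper":0.6},{"angular":[0,0,0],"delta_pos":[-0.5,-0.5,-1],"gripper":0.6},{"angular":[0,0,0],"delta_pos":[-0.8,-0.5,0],"gripper":0.6},{"angular":[0,0,0],"delta_pos":[-1,-0.5,0],"gripper":0.6},{"angular":[0,0,0],"delta_pos":[-1,-0.3,0],"gripper":0.6},{"angular":[0,0,0],"delta_pos":[0,0,0],"gripper":0.6}]'
python3 look.py w11
python3 - <<'E'
from h import *
for c in('top','side'):
    cv2.imwrite(f'pics/g_{c}.png',grab_frame(c)[...,::-1])
f=cv2.imread('pics/g_side.png')[130:280,230:370];cv2.imwrite('pics/g_side_z.png',cv2.resize(f,None,fx=4,fy=4,interpolation=cv2.INTER_CUBIC))
E
```

```text
time: 26.08
tool_pos: [0.6571, 0.1973, 0.252]
tool_rot: [0.001, 0.421, 0.907, 0.001]
contact_force: [-0.1, 0.5, 0.6]
gripper_width: 0.598
[0.65707027 0.1972806  0.25197697] [ 1.83431871e-01  1.89857314e-01  1.45782259e+00 -3.13160182e-04
  1.49081027e+00 -5.18079581e-01]
```

View pics/w11.png

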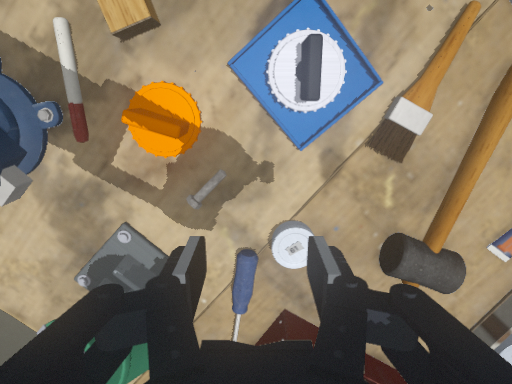

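View pics/g_side_z.png

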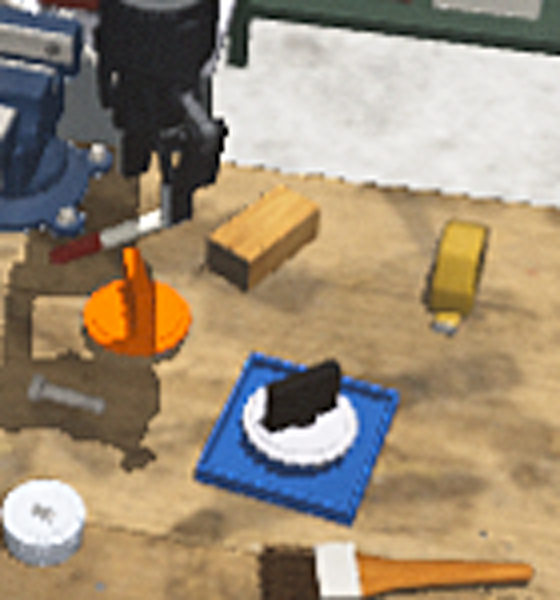

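View pics/g_top.png

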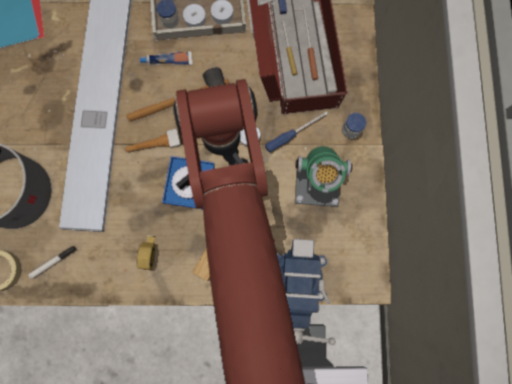

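Run:
```python
from h import *
d=np.load('pics/w11.npz');W=pose('wrist',d['p'],d['q'])
im=cv2.imread('pics/w11.png');h=cv2.cvtColor(im,cv2.COLOR_BGR2HSV)
m=((h[...,1]<40)&(h[...,2]>150)).astype(np.uint8);m[:25]=0;m[115:]=0;m[:,:262]=0;m[:,350:]=0
c=cv2.convexHull(max(cv2.findContours(m,0,1)[0],key=cv2.contourArea));e=cv2.fitEllipse(c);print(e)
print('lid',atz(ray(W,e[0]),.025))
a,b=atz(ray(W,[382,81]),.016),atz(ray(W,[229,65]),.016);print('tray',(a+b)/2)
print(state()['time'],state()['joint_vel'])
job_done()
```

```text
((306.0032653808594, 69.89982604980469), (79.1693344116211, 84.73007202148438), 20.491580963134766)
lid [0.63159045 0.30970509 0.025     ]
tray [0.63460294 0.30916161 0.016     ]
26.225 [ 0.01240249  0.00732618  0.0047004  -0.00302081 -0.00414011 -0.00024648]
the job is handed in; nothing more can be done
```

The lid is off the green strainer and set down in the blue tray. I handed the job in at about 26 s of the 61 s allowed.

- **Opening:** I gripped the aluminium lid's black bar and turned it anticlockwise. The end stops halted it at about 45°, where the twisting moment rose to about 1.1 N m. I eased back about 3.5° and drew the lid out along the strainer's axis with only a few newtons.
- **Placing:** I lowered it in steps of about 1 mm until the tray floor took it, with about 5.5 N read on the wrist. Then I released it slowly and withdrew straight up.
- **Last checks:** The pictures show the lid lying flat with the bar up, about 3 mm from the tray's centre, and the mouth open. The gripper was clear and touching nothing. The bystanders in view looked unmoved.

**Disagreements:**
- The first side- and top-camera estimates of the tray centre differed by about 11 mm, so I used the wrist camera's close views.
- On the way in to grip, the tool stood about 5 mm off to one side of the bar. I corrected that before closing the jaws.

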